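Clamp a sign post into its foot with a one-hand bar clamp

ROBOT

A 7-joint arm with a two-finger parallel gripper is mounted at the origin on the work surface. World frame = base frame: x ahead of the robot, y to its left, z up, the work surface at z = 0. Lengths are in m, angles in rad, forces in N, time in s.
With the tool pointing down it reaches from about 0.425 to 0.925 m from the base axis. Payload 6.8 kg.
Tool frame: the origin (TCP) lies at the very end of the fingers, on their centre line; the grasp point (between the pads) lies 19 mm behind it; z points along the fingers, y is the line along which they close (so a half turn about z gives the same grasp; the last joint's range is limited). The gripper opens to 88 mm and grips with 3 to 60 N. Pads are 20 mm wide; open, the fingers measure 115 mm over their backs; the gripper's body (75 mm by 178 mm) begins 61 mm behind the grasp point.
Start: joints at [-1.441, 0.477, 0.022, 1.555, -0.011, 1.109, -0.083], TCP at [0.159, 0.656, 0.223] pointing down, gripper open.
Joint ranges: [-2.96, 2.96], [-0.34, 2.1], [-1.41, 1.46], [0.24, 2.44], [-1.37, 4.51], [0.17, 1.92], [-2.96, 2.96]. Speed limits (rad/s): [2.39, 2.39, 3.14, 3.14, 3.14, 3.14, 3.14].

INTERFACE

Orientations are given as a rotation vector (axis times angle).
In Python, from bench import arm, imaging gives the robot as it stands. The module is installed in compiled form; this text tells all that it offers.
- The arm moves only by the tool servo_tool, never from a script. Its argument "rows" is one flat list of numbers, 6 for each row, row after row: the shift along the world's x, y, z in cm, then the turn, a rotation vector about the world's x, y, z in degrees. A call has 1 to 8 rows; each row shifts and turns the commanded pose from where the row before left it; what a row does not reach is not made up. A row lasts 1/8 s, in which the tool goes at most 62.5 mm and 10.7 degrees, less where a joint would pass 70% of its speed; a pose out of reach is approached as far as the arm can. A call with a gripper value outside its range is refused whole. "gripper" is the opening in per cent of the stroke, from 0 (shut) to 100 (fully open), set as the call begins (left out, the last holds). The fingers move at their own pace and stop on an object; "newtons" is the grip in N (left out, the last holds). Time passes only in rows, so rows that do not move let the fingers close. It gives the time, the measured TCP pose, the force, the opening and the grip force at its end, in the units of the state.
- arm.sense(): the state, without advancing time (a new reading comes with each control period).
- imaging.capture(name): name is "scene" or "top"; returns a dict with "image" (420x560x3 uint8, red, green, blue), "fovy" (degrees; the focal length in pixels is half the picture's height over the tangent of half this angle, whatever the lens; pixels are square), "cx", "cy" (the principal point, pixels), "k1" (the pictures are not rectified: a ray, as slopes to the right and down, at radius r is drawn at 1 + k1 r^2 times it, then the intrinsics apply), "camera_from_world" (4x4, takes a point from world to camera coordinates). Camera axes: x right, y down, z forward; pixel columns grow to the right and rows downward; lengths in m; the calibration is good to about 2 mm. A picture is of the moment at which its call begins. There is no depth.
- arm.sign_off(): hands the job in; it is judged then, once.
The state is a dict: "time": time; "qpos": joint angles; "qd": joint speeds; "tau": joint torques, N m; "tool_pos": TCP position; "ee_rot": TCP orientation; "force": force on the tool from outside, world axes, zero at the start; "torque": the same for the moment, N m; "gripper_width": finger opening in m; "gripper_force": force on a finger pad.
Only numpy, scipy, OpenCV 4.12 (cv2) and the standard library are available. Lean on these libraries where they do the work, as an engineer would, in place of code of your own. Each camera call takes 0.05 s, during which the arm holds its last target. There are 200 camera calls.

TASK

Stand the loose square wooden post upright in the notch of the foot block that lies between the jaws of the one-hand bar clamp, right down on the board, and let go of it. Then pump the clamp's trigger, letting it out between squeezes and leaving the jaw itself alone, until the soft pad reaches the post and gives by about 3 to 4 mm: firm, but well short of crushed. Finish while holding the trigger squeezed so that this pressure stays on, and leave the finished stand, the glue bottle and the tin where they are.

Things in the scene. Friction and masses are not known exactly. Their poses are not given: they have to be found in the camera images.
- board: Plywood jig board fixed on the bench, 270 x 360 x 18 mm. A black one-hand bar clamp lies on its side on it, head (54 x 75 mm, top 64 mm above the bench) bolted down, toothed steel bar along the board's y axis at board x = 0, 48 mm above the bench. Pistol grip along -x, jaws along +x. Origin under the board, below the bar. The fixed head jaw's rubber face is at board y = -24 mm, looking to +y.
- grip_back (a point): Point on the back (-y side) of the fixed pistol grip, 82 mm from the bar axis, 48 mm above the bench. The grip is 26 mm wide in y, 28 mm thick (34 to 62 mm above the bench) and reaches from 40 to 145 mm from the bar axis. Axes as the board's.
- trigger_face (a point): Point on the front (+y) face of the grey trigger, 60 mm from its hinge, at half its thickness (48 mm above the bench); moves with it. The trigger is a bar 10 mm wide, 24 mm thick (36 to 60 mm above the bench). Site axes turn with it: y is the outward normal, -x runs to the free end. At rest it is 66 mm from the grip's back (26 grip, 30 gap, 10 trigger). In front of it is free space.
- trigger: The trigger; origin at its hinge pin (board x = -22 mm, y = -40 mm), from which it reaches 97 mm along -x. Squeezing at trigger_face takes about 3 N at first, about 7 N while the jaw moves freely, and about 0.6 N more per newton of clamp force. Let out, it springs back alone.
- trigger_turn (a joint): Trigger angle in rad: 0 at rest, 0.45 fully squeezed (towards the grip and the board's -y, about 28 mm at trigger_face). It drives the bar 36.7 mm per rad by a ratchet of 5 mm pitch, less up to 5 mm lost before the pawl finds a tooth: 10 to 16 mm a full squeeze. When let out the jaw stays, but its brake holds only about 6 N of clamp force: more lasts only while the trigger is squeezed.
- jaw_travel (a joint): Travel of the tail jaw along the bar in m, growing as it closes (towards the board's -y). It starts between 0.002 and 0.028; the pad meets a post seated in the foot at 0.060 to 0.063.
- tail_jaw: Tail jaw on the toothed bar, drawn towards the board's -y by the trigger alone. Black, 96 mm long (board x -7 to 89 mm), 30 mm thick (33 to 63 mm above the bench). Origin on the bar axis, in line with the board's origin when jaw_travel is 0.
- pad: The soft black rubber pad on the tail jaw, 36 mm wide in x and 32 mm high (32 to 64 mm above the bench), standing 12 mm out of the jaw. Origin at the centre of its face, which looks to the board's -y; it moves with the face.
- pad_give (a joint): How far the pad is pressed in, in m: 0 free, 0.011 at its limit; it takes 5 N per mm. About 3 to 4 mm (15 to 20 N) is right; beyond about 8 mm (40 N) the wood is marked.
- foot: Loose foot block of pale wood, 74 x 46 x 40 mm, lying on the board between the jaws with its back 1 to 3 mm from the head jaw. Origin at the centre of its underside; the notch opens to its +y side (towards the tail jaw). Between post and tail pad there are 30 to 58 mm at first.
- slot (a point): Centre of the seated post's foot end, at the bottom of the notch (the board's top), in the foot's axes. The notch is cut through the foot's full 40 mm height, 27.5 mm wide in x, 21 mm deep in y, open at the top and to +y; its back wall is 12.5 mm from this point towards -y. A seated post stands 4 mm proud of the foot.
- post_mid (a point): Centre of the loose wooden post, 25 x 25 x 120 mm, standing on end on the bench to the robot's left (centre 60 mm above its lower end). z along the post; x and y normal to its faces. All four faces are alike. About 45 g. Best held 30 to 45 mm below its top, above the clamp's jaws.
- post: The same post; origin at the centre of its lower end.
- stand: Finished sign stand with a white card, about 150 x 54 x 148 mm, at the far side; to be left alone. Origin under its foot.
- glue: White glue bottle, 52 mm in diameter, 130 mm tall; to be left alone. Origin under it.
- tin: Food tin, 74 mm in diameter, 108 mm tall; to be left alone. Origin under it.

How it is judged:
On the way, in this order (a step that is already met when the one before it is completed fails the run):
1. the post stands upright in the foot's notch, down on the board, and has been let go (x of post_mid in the frame of slot between -0.004 and 0.004 m and y of post_mid in the frame of slot between -0.004 and 0.012 m and z of post_mid in the frame of slot below 0.064 m and angle between post_mid's own z axis and vertical below 0.06 rad and contact force between the fingers and post below 0.3 N), for 0.3 s.
2. the trigger is squeezed (value of joint trigger_turn above 0.2 rad and contact force between anything else and trigger above 1 N).
3. the trigger is let out for the next stroke (value of joint trigger_turn below 0.1 rad).
4. the pad is pressed on the post (contact force between pad and post above 8 N), for 0.3 s.
At the end, for the whole second after the job is handed in: Through the last second the pad presses the post with 8 to 40 N (1.6 to 8 mm of give), kept up by the fingers on the trigger (2 N or more); the post stands in the notch, upright within 0.06 rad, on the board and against the notch's back within 4 mm; post and tail jaw are untouched (contact force between pad and post between 8 and 40 N and x of post_mid in the frame of slot between -0.004 and 0.004 m and y of post_mid in the frame of slot between -0.004 and 0.004 m and z of post_mid in the frame of slot below 0.064 m and angle between post_mid's own z axis and vertical below 0.06 rad and contact force between the fingers and trigger above 2 N and contact force between the fingers and post below 0.5 N and contact force between each of the arm, the fingers and tail_jaw below 0.5 N); the arm keeps its last pose, push and grip.
It fails at once if the post is crushed (over 45 N from the pad) (contact force between pad and post above 45 N).
It fails at once if the tail jaw or its pad is pushed by the hand (contact force between the fingers and tail_jaw above 4 N or contact force between the fingers and pad above 4 N).
It fails at once if the stand, the glue bottle or the tin is disturbed (over 25 mm) (distance of any of stand, glue, tin from where it was at the start of the episode above 0.025 m).
It also fails if it takes over 67 s, if anything falls off the work surface, if the arm or the gripper's body presses on something with over 40 N, if the wrist force passes 120 N, or if a joint passes its speed limit or range.

## Working session

There is one attempt and no reset: what is moved stays moved. The work goes in short steps, Python scripts to look and compute and a tool call to move; the robot and the scene stay as the last step left them, time stands still between calls to the robot, and variables do not carry over. Pictures are saved under pics/ and viewed, at most 10 in all, crops included, and the job is handed in when it is done.

Besides the shell and the picture viewer there is one more tool, called after "Emit:" as name(argument=value, ...) on one line, values as JSON. servo_tool: Moves the arm, as the interface text tells. Its arguments: {"type":"object","properties":{"rows":{"type":"array","items":{"type":"number"}},"gripper":{"type":"number"},"newtons":{"type":"number"}},"required":["rows"]}

```bash
mkdir -p pics; cat > h.py <<'E'
import numpy as np, cv2
from bench import arm, imaging
def cap(n,f=None):
    c=imaging.capture(n)
    if f: cv2.imwrite('pics/'+f,c['image'][:,:,::-1])
    return c
def K(c):
    f=c['image'].shape[0]/2/np.tan(np.radians(c['fovy'])/2)
    return np.array([[f,0,c['cx']],[0,f,c['cy']],[0,0,1.]])
def D(c): return np.array([c['k1'],0,0,0,0.])
def proj(c,P):
    M=np.array(c['camera_from_world']); P=np.atleast_2d(P).astype(float)
    return cv2.projectPoints(P,cv2.Rodrigues(M[:3,:3])[0],M[:3,3],K(c),D(c))[0][:,0]
def onz(c,px,z):
    # pixels -> world at height z
    M=np.array(c['camera_from_world']); R=M[:3,:3]; o=-R.T@M[:3,3]
    px=np.atleast_2d(px).astype(float); z=np.broadcast_to(z,len(px))
    s=px.copy(); d=(px-[c['cx'],c['cy']])/K(c)[0,0]; s=d.copy()
    for _ in range(50): s=d/(1+c['k1']*(s**2).sum(1,keepdims=True))
    r=np.c_[s,np.ones(len(s))]@R
    return o+r*((z-o[2])/r[:,2])[:,None]
E
python3 - <<'E'
from h import *
for n in('scene','top'):
    c=cap(n,n+'0.png'); M=np.array(c['camera_from_world']); print(n,c['fovy'],c['k1'],-M[:3,:3].T@M[:3,3], M[:3,:3].round(2).tolist())
s=arm.sense(); print(s['time'],s['tool_pos'],s['ee_rot'],s['gripper_width'])
E
```

```text
scene 47.05895980595766 0.043789019969531155 [ 1.01137614 -0.48933766  0.95273733] [[0.8, 0.6, 0.01], [0.48, -0.63, -0.61], [-0.36, 0.49, -0.79]]
top 54.42009295704906 -0.11318726681183987 [0.54299348 0.08112172 0.84611425] [[0.01, -1.0, 0.03], [-1.0, -0.02, -0.09], [0.09, -0.02, -1.0]]
0.1 [0.15892808 0.65549141 0.22179646] [-3.72606026e-01 -3.11940439e+00  2.51154950e-03] 0.08799484285222692
```

View pics/scene0.png

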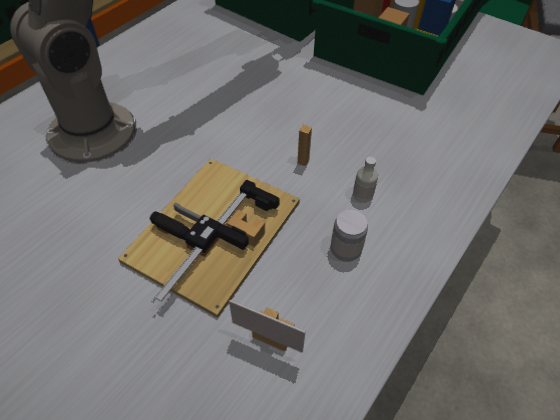

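View pics/top0.png

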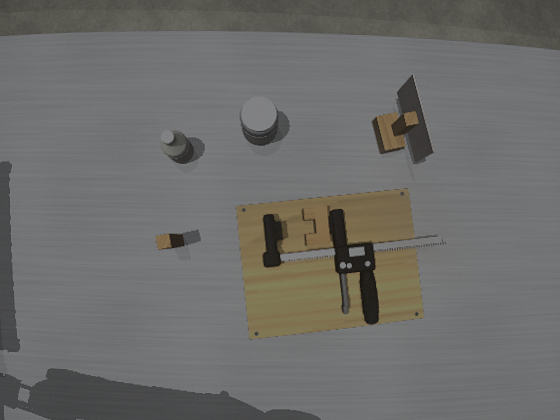

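The scene view shows the board, clamp, post (304,145), glue, tin and stand. In the top view the board corners are near (237,205), (409,189), (423,318) and (249,338), the post top is near (164,242) and the notch near (309,227). I'll zoom in on this.

```bash
python3 - <<'E'
from h import *
c=cap('top')
im=c['image'][:,:,::-1]
a=cv2.resize(im[185:345,230:430],None,fx=3.6,fy=3.6,interpolation=cv2.INTER_CUBIC)
b=cv2.resize(im[225:257,148:208],None,fx=3.6*1,fy=3.6,interpolation=cv2.INTER_CUBIC)
a=np.clip(a.astype(float)*1.7,0,255).astype(np.uint8)
a[-b.shape[0]:,:b.shape[1]]=b
cv2.imwrite('pics/z1.png',a); print(a.shape,b.shape)
B=onz(c,[(237,205),(409,189),(423,318),(249,338)],.018); print(B.round(4))
g=lambda u,v:np.linalg.norm(u-v)
print([g(B[i],B[(i+1)%4]).round(4) for i in range(4)], B.mean(0))
# fit board pose
E
```

```text
(576, 720, 3) (115, 216, 3)
[[ 0.6103  0.1438  0.018 ]
 [ 0.6493 -0.2122  0.018 ]
 [ 0.3832 -0.2406  0.018 ]
 [ 0.3436  0.115   0.018 ]]
[np.float64(0.3582), np.float64(0.2676), np.float64(0.3578), np.float64(0.2683)] [ 0.49662608 -0.04851668  0.018     ]
```

View pics/z1.png

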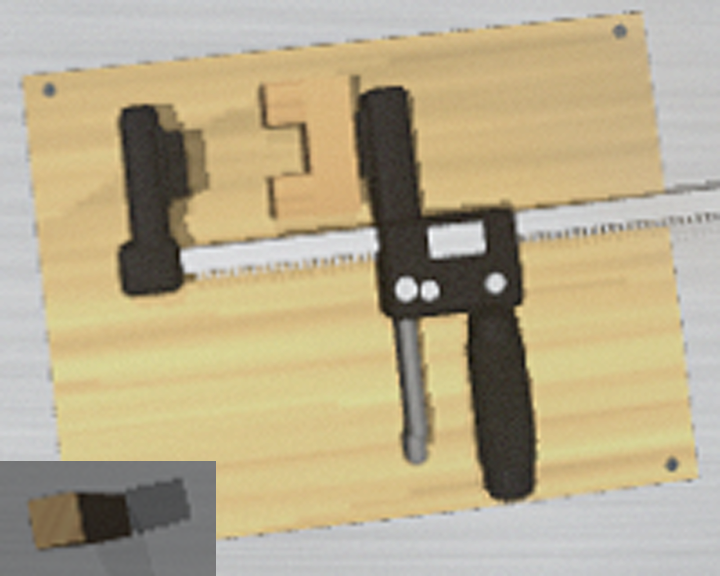

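Zoom shows the clamp in detail: notch at (270–303, 122–180) in the zoom, trigger from (405,318) to (417,463), post top in the inset.

```bash
python3 - <<'E'
from h import *
c=cap('top')
Z=lambda p:np.array(p)/3.6+[230,185]
P=lambda p:(np.array(p)-[0,461])/3.6+[148,225]
post=onz(c,P([(28,502),(77,491),(82,541),(36,549)]),.12); print('post',post.round(4),post.mean(0).round(4))
foot=onz(c,Z([(264,86),(358,77),(352,213),(275,218),(270,127),(303,122),(303,174),(270,180)]),.058)
bar=onz(c,Z([(181,260),(378,241)]),.05); head=onz(c,Z([(380,218),(515,207),(520,303),(385,315)]),.064)
trg=onz(c,Z([(407,320),(416,463)]),.06); jaw=onz(c,Z([(122,108),(158,106),(185,128),(187,190)]),.063)
y=np.radians(6.25);R=np.array([[np.cos(y),-np.sin(y)],[np.sin(y),np.cos(y)]])
for n,q in dict(foot=foot,bar=bar,head=head,trg=trg,jaw=jaw).items(): print(n,((q[:,:2]-[.4966,-.0485])@R*1000).round(1).tolist())
s=cap('scene'); print(proj(s,np.r_[post[:, :].mean(0)[None]]))
print('foot yaw',[np.degrees(np.arctan2(*(-(foot[i]-foot[j])[:2]))).round(1) for i,j in((0,1),(4,5),(7,6),(3,2))],'notch',foot[4:].mean(0))
E
```

```text
post [[0.5437 0.2797 0.12  ]
 [0.5496 0.2554 0.12  ]
 [0.5251 0.2522 0.12  ]
 [0.5207 0.275  0.12  ]] [0.5348 0.2656 0.12  ]
foot [[110.9, 49.0], [111.0, -2.3], [38.4, 8.6], [39.9, 50.2], [88.6, 48.0], [89.6, 30.0], [61.8, 32.8], [60.3, 50.8]]
bar [[22.1, 102.2], [21.8, -5.1]]
head [[34.5, -5.2], [33.0, -78.6], [-18.3, -75.8], [-16.9, -2.5]]
trg [[-21.2, -14.7], [-97.4, -11.8]]
jaw [[106.0, 126.2], [105.3, 106.9], [92.2, 93.7], [59.3, 95.8]]
[[304.94898407 128.66245917]]
foot yaw [np.float64(173.7), np.float64(170.6), np.float64(169.0), np.float64(175.7)] notch [ 5.66842380e-01 -1.77559287e-04  5.80000000e-02]
```

Emit:
servo_tool(rows=[3.8,-3.9,0,0,0,3,3.8,-3.9,0,0,0,3,3.8,-3.9,0,0,0,3,3.8,-3.9,0,0,0,3,3.8,-3.9,0,0,0,3,3.8,-3.9,0,0,0,3,3.8,-3.9,0,0,0,3,3.8,-3.9,0,0,0,3], gripper=100)

```text
time: 1.25
tool_pos: [0.4641, 0.3426, 0.2228]
ee_rot: [-0.287, 3.128, 0.0]
force: [0.1, 0.2, -0.3]
gripper_width: 0.0877
gripper_force: 0.0
```

Emit:
servo_tool(rows=[3.5,-3.8,0,0,0,0,3.5,-3.8,0,0,0,0,0,0,0,0,0,0])

```text
time: 1.62
tool_pos: [0.5361, 0.2631, 0.2227]
ee_rot: [-0.271, 3.129, -0.003]
force: [-0.4, 0.6, -0.8]
gripper_width: 0.0876
gripper_force: 0.0
```

```bash
python3 - <<'E'
from h import *
a=cap('scene'); t=cap('top'); s=arm.sense(); p=s['tool_pos']; print(p,s['ee_rot'])
x=cv2.resize(a['image'][90:190,240:370,::-1],None,fx=3,fy=3,interpolation=cv2.INTER_CUBIC)
q=proj(a,[[.5348,.2656,.12],[.5348,.2656,0],[p[0],p[1],p[2]]]);print(q)
y=cv2.resize(t['image'][190:290,110:240,::-1],None,fx=3,fy=3,interpolation=cv2.INTER_CUBIC)
cv2.imwrite('pics/g1.png',np.hstack([x,y]))
E
```

```text
[0.53291169 0.26792546 0.22250573] [ 2.82372610e-01 -3.12837499e+00 -3.61258456e-04]
[[304.96233983 128.65370722]
 [302.65118819 161.67925472]
 [307.16672607  95.08285506]]
```

View pics/g1.png

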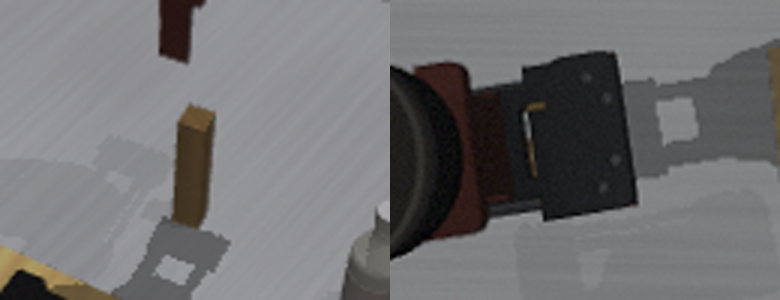

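Scene picture: the post top is at about (305,130), as predicted, under the open fingers. Going down.

Emit:
servo_tool(rows=[0.2,-0.2,-4,0,0,0,0,0,-4,0,0,0,0,0,-4,0,0,0,0,0,-4,0,0,0,0,0,0,0,0,0])

```text
time: 2.35
tool_pos: [0.5316, 0.2667, 0.06]
ee_rot: [0.288, -3.122, 0.003]
force: [-0.4, -0.2, 0.6]
gripper_width: 0.0873
gripper_force: 0.0
```

Emit:
servo_tool(rows=[0,0,0,0,0,0,0,0,0,0,0,0,0,0,0,0,0,0,0,0,0,0,0,0], gripper=0, newtons=15)

```text
time: 2.85
tool_pos: [0.5353, 0.2662, 0.0634]
ee_rot: [-0.284, 3.128, 0.001]
force: [0.7, 0.2, -0.3]
gripper_width: 0.0511
gripper_force: 0.0
```

Emit:
servo_tool(rows=[0,0,0,0,0,0,0,0,0,0,0,0,0,0,0,0,0,0,0,0,0,0,0,0,0,0,0,0,0,0])

```text
time: 3.48
tool_pos: [0.535, 0.266, 0.0626]
ee_rot: [0.284, -3.129, 0.0]
force: [-0.6, 0.1, 0.2]
gripper_width: 0.0254
gripper_force: 14.8
```

Emit:
servo_tool(rows=[0,0,4.5,0,0,0,0,0,4.5,0,0,0,0.6,-4.3,0,0,0,-1,0.5,-4.3,0,0,0,-1,0.5,-4.3,0,0,0,-1,0.5,-4.3,0,0,0,-1,0.5,-4.3,0,0,0,-1,0.5,-4.3,0,0,0,0])

```text
time: 4.47
tool_pos: [0.5659, 0.0067, 0.1526]
ee_rot: [0.147, -3.138, -0.0]
force: [0.2, 0.4, -0.5]
gripper_width: 0.0253
gripper_force: 14.8
```

Emit:
servo_tool(rows=[0,0,0,0,0,0,0,0,0,0,0,0,0,0,0,0,0,0])

```text
time: 4.85
tool_pos: [0.5659, 0.0098, 0.1525]
ee_rot: [0.151, -3.138, -0.001]
force: [-0.1, 0.3, -0.2]
gripper_width: 0.0254
gripper_force: 14.8
```

```bash
python3 - <<'E'
from h import *
a=cap('scene'); s=arm.sense(); p=s['tool_pos']; print(p,s['ee_rot'],s['gripper_force'])
u0,v0=200,150
x=cv2.resize(a['image'][v0:v0+95,u0:u0+110,::-1],None,fx=6,fy=6,interpolation=cv2.INTER_CUBIC)
x=np.clip(x.astype(float)*1.5,0,255).astype(np.uint8)
cv2.imwrite('pics/g2.png',x)
y=np.radians(5);ex=np.array([np.cos(y),np.sin(y),0]);ey=np.array([-np.sin(y),np.cos(y),0])
b=np.array([p[0],p[1],p[2]-.063])
Q=np.array([b+i*.0125*ex+j*.0125*ey for i,j in((1,1),(1,-1),(-1,-1),(-1,1))])
print('post bottom corners pred',((proj(a,Q)-[u0,v0])*6).round(0).tolist())
sl=np.array([.5665,.0029,.058]);Q=np.array([sl+i*.01375*ex+j*ey for i,j in((1,.0085),(1,-.0125),(-1,-.0125),(-1,.0085))])
print('notch top pred',((proj(a,Q)-[u0,v0])*6).round(0).tolist())
E
```

```text
[0.56589173 0.00967753 0.15255637] [ 1.51110924e-01 -3.13775302e+00 -9.14399847e-04] 14.794325530529022
post bottom corners pred [[349.0, 332.0], [312.0, 377.0], [257.0, 349.0], [294.0, 305.0]]
notch top pred [[339.0, 403.0], [308.0, 440.0], [248.0, 409.0], [279.0, 372.0]]
```

View pics/g2.png

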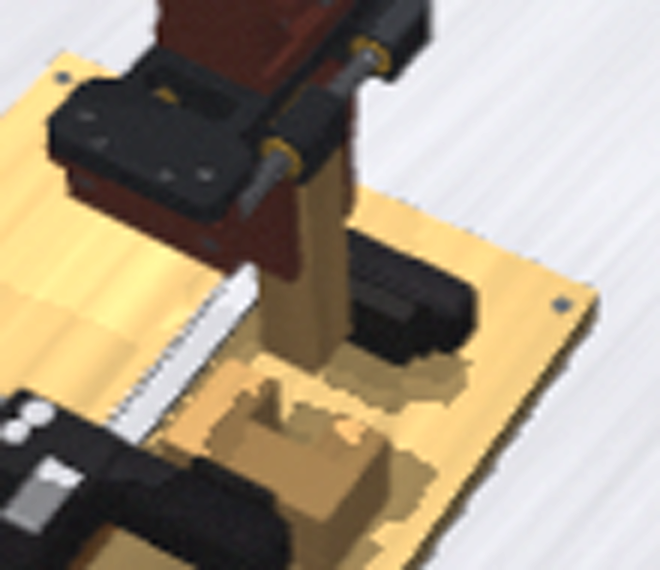

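The scene view shows the post held upright, bottom corners near (260,340), (313,370) and (352,338), next to the notch with its back edge from (248,412) to (308,438). I'll overlay the predicted outlines to check.

```bash
python3 - <<'E'
from h import *
a=cap('scene'); t=imaging.capture('top'); t['image']=cv2.imread('pics/top0.png')[:,:,::-1]
y=np.radians(5.3);ex=np.array([np.cos(y),np.sin(y),0]);ey=np.array([-np.sin(y),np.cos(y),0])
sl=np.array([.5665,.0029,.058])
loc=[(37,8.5),(13.75,8.5),(13.75,-12.5),(-13.75,-12.5),(-13.75,8.5),(-37,8.5),(-37,-37.5),(37,-37.5)]
Q=np.array([sl+i*1e-3*ex+j*1e-3*ey for i,j in loc])
out=[]
for c,u0,v0,w,h,f in((a,222,202,48,45,8),(t,295,200,48,45,8)):
    x=cv2.resize(c['image'][v0:v0+h,u0:u0+w,::-1],None,fx=f,fy=f,interpolation=cv2.INTER_CUBIC)
    x=np.clip(255*(x/255.)**.6*1.1,0,255).astype(np.uint8)
    q=((proj(c,Q)-[u0,v0]+.5)*f).round().astype(np.int32); print(q.tolist())
    cv2.polylines(x,[q],True,(0,0,255),1); out.append(x)
cv2.imwrite('pics/g3.png',np.hstack(out))
E
```

```text
[[347, 160], [279, 125], [239, 175], [159, 134], [200, 85], [134, 51], [42, 159], [259, 273]]
[[60, 71], [68, 166], [154, 159], [164, 273], [78, 280], [86, 376], [275, 361], [248, 56]]
```

View pics/g3.png

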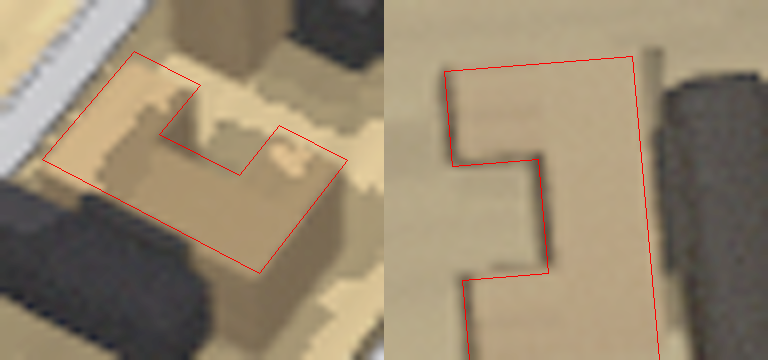

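Overlay fits the foot in both views within about 1 px (yaw 5.3°). Now the same check for the held post.

```bash
python3 - <<'E'
from h import *
a=cap('scene'); s=arm.sense(); p=s['tool_pos']
r=cv2.Rodrigues(np.array(s['ee_rot']))[0]; print(r.round(3).tolist())
ey=-r[:,1] if r[1,1]<0 else r[:,1]; ex=np.cross(ey,[0,0,1]); ex/=np.linalg.norm(ex)
b=p+np.array([0,0,-.0626]); u0,v0,f=235,170,9
x=cv2.resize(a['image'][v0:v0+52,u0:u0+50,::-1],None,fx=f,fy=f,interpolation=cv2.INTER_CUBIC)
x=np.clip(255*(x/255.)**.6*1.1,0,255).astype(np.uint8)
for i,j in((1,-1),(-1,-1),(1,1)):
    c0=b+.0125*(i*ex+j*ey); q=((proj(a,[c0,c0+[0,0,.06]])-[u0,v0]+.5)*f).round().astype(int); print(q.tolist())
    cv2.line(x,tuple(map(int,q[0])),tuple(map(int,q[1])),(0,0,255),1)
cv2.imwrite('pics/g4.png',x)
E
```

```text
[[-0.995, -0.095, -0.0], [-0.095, 0.995, 0.0], [0.0, 0.0, -1.0]]
[[157, 391], [148, 239]]
[[73, 349], [61, 196]]
[[212, 323], [205, 170]]
```

View pics/g4.png

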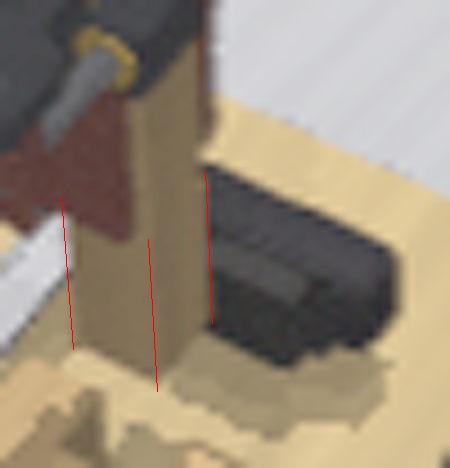

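Emit:
servo_tool(rows=[0,-0.4,0,0,0,0,0,0,-1.5,0,0,0,0,0,-1.2,0,0,0,0,0,-0.6,0,0,0,0,0,-0.5,0,0,0,0,0,-0.4,0,0,0,0,0,0,0,0,0])

```text
time: 5.92
tool_pos: [0.5711, 0.0044, 0.1139]
ee_rot: [-0.147, 3.128, 0.001]
force: [3.0, -0.0, 16.7]
gripper_width: 0.0247
gripper_force: 15.0
```

Emit:
servo_tool(rows=[0,0,0,0,0,0])

```text
time: 6.05
tool_pos: [0.5711, 0.0044, 0.1139]
ee_rot: [-0.147, 3.128, 0.001]
force: [3.7, 0.6, 16.0]
gripper_width: 0.0253
gripper_force: 15.0
```

Emit:
servo_tool(rows=[0,0,1.5,0,0,0,0,0,0.5,0,0,0,0,0,0,0,0,0,0,0,0,0,0,0])

```text
time: 6.55
tool_pos: [0.5654, 0.004, 0.1301]
ee_rot: [0.147, -3.137, 0.0]
force: [-0.0, -0.4, -1.1]
gripper_width: 0.0252
gripper_force: 15.0
```

```bash
cat > ov.py <<'E'
from h import *
import sys
a=cap('scene'); s=arm.sense(); p=s['tool_pos']; print(p,s['ee_rot'],s['force'])
y=np.radians(5.3);ex=np.array([np.cos(y),np.sin(y),0]);ey=np.array([-np.sin(y),np.cos(y),0])
sl=np.array([.5665,.0029,.058])
loc=[(37,8.5),(13.75,8.5),(13.75,-12.5),(-13.75,-12.5),(-13.75,8.5),(-37,8.5),(-37,-37.5),(37,-37.5)]
Q=np.array([sl+i*1e-3*ex+j*1e-3*ey for i,j in loc]); f=8
t=cap('top'); out=[]
for c,u0,v0,w,h in((a,222,180,50,70),(t,275,190,50,70)):
    x=cv2.resize(c['image'][v0:v0+h,u0:u0+w,::-1],None,fx=f,fy=f,interpolation=cv2.INTER_CUBIC)
    x=np.clip(255*(x/255.)**.6*1.1,0,255).astype(np.uint8)
    q=((proj(c,Q)-[u0,v0]+.5)*f).round().astype(np.int32); cv2.polylines(x,[q],True,(0,0,255),1)
    out.append(x)
cv2.imwrite('pics/'+sys.argv[1],np.hstack(out))
E
python3 ov.py g5.png
```

```text
[0.56546911 0.00401796 0.13005541] [ 1.47223857e-01 -3.13690534e+00  8.30434061e-05] [ 0.18634144  0.10639893 -0.8923711 ]
```

View pics/g5.png

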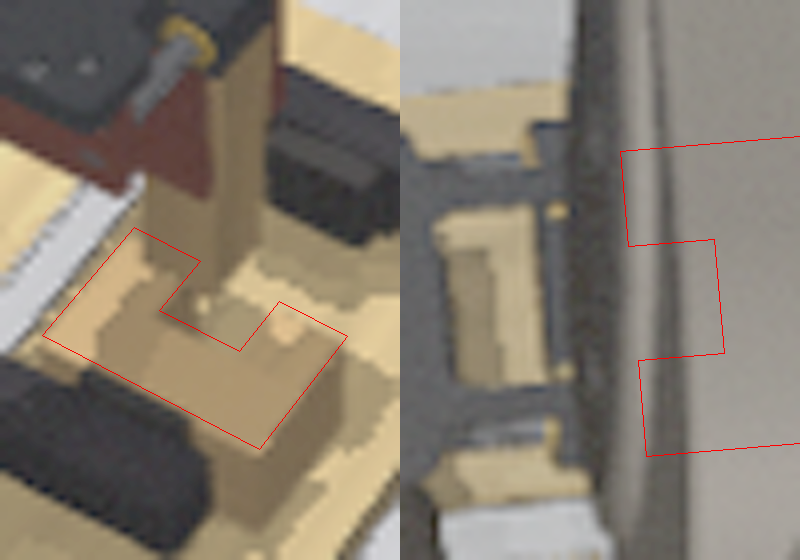

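```bash
python3 - <<'E'
from h import *
a=cap('scene'); y=np.radians(5.3);R=np.array([[np.cos(y),-np.sin(y)],[np.sin(y),np.cos(y)]])
def loc(px,z,p): return ((onz(a,[px],z)[0,:2]-p)@R*1000).round(1)
# before: near corner (expected local (12.5,-12.5)) rel tool
for z in(.086,.09,.094,.098): print('before',z,loc((252.06,211.5),z,[.5659,.0097]))
for z in(.06,.064,.068,.072,.076,.08): print('now',z,loc((248.0,217.4),z,[.5655,.0040]), 'vs slot',loc((248.0,217.4),z,[.5665,.0029]))
# edges: profile across the post in scene
g=a['image'].astype(int)
for v in(206,209,212): print(v,g[v,234:262].sum(1).tolist())
print(proj(a,[[.5655,.004,.0675]]))
E
```

```text
before 0.086 [ 8.8 -7.3]
before 0.09 [10.6 -9.7]
before 0.094 [ 12.4 -12.2]
before 0.098 [ 14.2 -14.6]
now 0.06 [-0.5 -4.8] vs slot [-1.4 -3.6]
now 0.064 [ 1.3 -7.2] vs slot [ 0.4 -6. ]
now 0.068 [ 3.1 -9.5] vs slot [ 2.2 -8.3]
now 0.072 [  4.9 -11.9] vs slot [  4.  -10.7]
now 0.076 [  6.7 -14.3] vs slot [  5.8 -13.1]
now 0.08 [  8.5 -16.6] vs slot [  7.6 -15.4]
206 [448, 453, 424, 214, 251, 224, 160, 161, 159, 158, 163, 164, 166, 169, 162, 151, 144, 145, 155, 162, 192, 222, 172, 91, 52, 56, 56, 51]
209 [344, 203, 233, 247, 262, 215, 159, 158, 156, 160, 160, 166, 168, 170, 161, 143, 143, 148, 154, 159, 183, 229, 221, 221, 226, 225, 225, 218]
212 [243, 293, 352, 350, 349, 276, 161, 159, 157, 159, 163, 163, 167, 167, 162, 142, 145, 150, 210, 318, 249, 251, 254, 256, 252, 225, 222, 220]
[[249.20483597 214.10945508]]
```

```bash
python3 - <<'E'
from h import *
a=cap('scene'); g=a['image'].astype(int)
for v in range(186,217,3): print(v,g[v,236:264].sum(1).tolist())
for X in((.0125,-.0125),(.0125,.0125),(-.0125,-.0125)):
    y=np.radians(5.3);o=np.array([.5655,.004])+[X[0]*np.cos(y)-X[1]*np.sin(y),X[0]*np.sin(y)+X[1]*np.cos(y)]
    print(proj(a,[[*o,.0714],[*o,.13]]).round(1).tolist())
E
```

```text
186 [92, 86, 87, 87, 77, 103, 130, 158, 166, 137, 141, 137, 148, 64, 55, 64, 100, 144, 146, 140, 111, 252, 419, 407, 400, 403, 405, 409]
189 [88, 84, 70, 56, 85, 142, 150, 144, 113, 83, 83, 83, 87, 84, 129, 143, 142, 147, 149, 135, 76, 83, 89, 89, 105, 207, 342, 404]
192 [55, 66, 111, 161, 143, 117, 87, 87, 90, 81, 87, 97, 137, 163, 142, 141, 144, 149, 146, 127, 82, 88, 87, 92, 86, 91, 87, 89]
195 [78, 88, 97, 114, 87, 85, 87, 84, 87, 87, 79, 87, 124, 168, 147, 146, 149, 152, 143, 118, 60, 75, 66, 75, 87, 87, 77, 86]
198 [81, 86, 86, 90, 84, 92, 86, 76, 88, 91, 86, 91, 119, 163, 144, 144, 150, 150, 140, 95, 76, 91, 97, 93, 101, 101, 97, 98]
201 [88, 92, 134, 177, 104, 89, 89, 89, 91, 86, 89, 79, 107, 161, 145, 146, 153, 153, 141, 73, 49, 59, 56, 50, 50, 55, 73, 94]
204 [185, 246, 354, 223, 158, 157, 156, 158, 159, 140, 103, 93, 133, 153, 146, 147, 153, 151, 143, 91, 48, 50, 43, 50, 50, 54, 57, 56]
207 [206, 213, 234, 226, 164, 161, 157, 158, 161, 163, 167, 166, 164, 145, 142, 146, 153, 157, 182, 232, 228, 217, 168, 87, 45, 48, 48, 53]
210 [250, 312, 347, 325, 162, 157, 160, 158, 163, 163, 165, 164, 166, 148, 139, 151, 154, 159, 183, 221, 219, 223, 226, 225, 227, 225, 222, 208]
213 [349, 359, 356, 337, 283, 203, 155, 156, 164, 167, 167, 166, 159, 143, 144, 187, 304, 363, 252, 252, 255, 256, 256, 248, 221, 224, 226, 230]
216 [352, 320, 219, 225, 226, 229, 228, 206, 151, 129, 177, 167, 166, 189, 289, 386, 389, 393, 396, 399, 397, 390, 386, 367, 256, 258, 258, 258]
[[250.7, 219.2], [249.6, 203.2]]
[[256.7, 211.7], [256.0, 195.6]]
[[241.5, 214.5], [240.1, 198.4]]
```

Emit:
servo_tool(rows=[0.3,0.2,0,0.5,-5.5,0,0,0,0,0,0,0,0,0,0,0,0,0,0,0,0,0,0,0], newtons=40)

```text
time: 7.25
tool_pos: [0.5695, 0.0061, 0.1308]
ee_rot: [-0.143, 3.042, 0.006]
force: [-0.9, -0.2, -1.4]
gripper_width: 0.0249
gripper_force: 40.0
```

```bash
python3 - <<'E'
from h import *
a=cap('scene'); g=a['image'].astype(int); s=arm.sense(); p=s['tool_pos']; r=cv2.Rodrigues(np.array(s['ee_rot']))[0]
print(p,r.round(3).tolist())
G=p-.019*r[:,2]; print('grasp',G)
for v in range(192,221,2): print(v,g[v,238:262].sum(1).tolist())
y=np.radians(5.3);c,sn=np.cos(y),np.sin(y)
for X in((.0125,-.0125),(.0125,.0125),(-.0125,-.0125)):
    o=np.array([.5665-.003*sn,.0029+.003*c])+[X[0]*c-X[1]*sn,X[0]*sn+X[1]*c]
    print('goal',proj(a,[[*o,.0714],[*o,.13]]).round(1).tolist())
E
```

```text
[0.56949895 0.00605474 0.13069319] [[-0.991, -0.094, 0.096], [-0.093, 0.996, 0.009], [-0.096, -0.0, -0.995]]
grasp [0.56768421 0.00589099 0.14960562]
192 [170, 84, 84, 86, 92, 81, 84, 88, 81, 81, 103, 153, 168, 152, 152, 154, 153, 159, 153, 107, 84, 94, 86, 92]
194 [328, 80, 82, 85, 93, 81, 81, 84, 92, 83, 96, 136, 167, 153, 154, 150, 157, 161, 156, 108, 89, 83, 77, 88]
196 [279, 269, 93, 84, 84, 86, 83, 87, 86, 89, 89, 110, 162, 149, 152, 150, 154, 162, 154, 120, 95, 79, 61, 73]
198 [480, 438, 93, 89, 87, 86, 80, 81, 85, 87, 87, 104, 150, 151, 153, 148, 155, 162, 155, 135, 101, 102, 99, 100]
200 [480, 447, 261, 86, 86, 88, 84, 90, 85, 88, 85, 97, 138, 159, 152, 151, 158, 162, 165, 159, 47, 56, 80, 95]
202 [456, 454, 222, 202, 158, 103, 90, 93, 87, 88, 89, 85, 114, 161, 152, 152, 155, 157, 162, 144, 53, 56, 50, 44]
204 [353, 231, 232, 229, 197, 155, 154, 156, 158, 136, 103, 108, 152, 165, 154, 150, 156, 164, 161, 144, 53, 56, 47, 62]
206 [250, 235, 237, 239, 223, 157, 157, 157, 156, 163, 164, 167, 167, 169, 149, 148, 152, 163, 160, 147, 77, 50, 58, 51]
208 [236, 246, 268, 263, 245, 1
[... 256 characters left out ...]
, 159, 161, 159, 164, 166, 165, 164, 156, 149, 146, 159, 169, 200, 249, 226, 223, 218]
214 [214, 212, 222, 226, 228, 221, 173, 157, 159, 159, 159, 167, 169, 165, 160, 149, 149, 177, 240, 258, 252, 249, 248, 248]
216 [218, 223, 225, 226, 224, 203, 155, 157, 205, 209, 182, 165, 166, 164, 162, 185, 303, 398, 395, 388, 383, 366, 256, 258]
218 [224, 229, 228, 211, 173, 142, 141, 144, 167, 230, 234, 249, 247, 227, 220, 257, 257, 282, 363, 389, 395, 402, 400, 400]
220 [224, 224, 224, 218, 194, 161, 144, 139, 173, 248, 229, 255, 257, 259, 259, 259, 255, 248, 275, 359, 247, 244, 283, 390]
goal [[251.4, 218.8], [250.5, 202.8]]
goal [[257.5, 211.3], [256.8, 195.2]]
goal [[242.3, 214.1], [240.9, 198.0]]
```

Emit:
servo_tool(rows=[0,0,-0.6,0,0,0,0,0,-0.5,0,0,0,0,0,-0.4,0,0,0,0,0,-0.2,0,0,0,0,0,0,0,0,0])

```text
time: 7.92
tool_pos: [0.5689, 0.006, 0.1135]
ee_rot: [-0.143, 3.042, 0.006]
force: [0.6, 0.5, -0.7]
gripper_width: 0.0249
gripper_force: 40.0
```

No contact, so I'll keep going down in small steps.

Emit:
servo_tool(rows=[0,0,-0.3,0,0,0,0,0,-0.3,0,0,0,0,0,-0.2,0,0,0,0,0,0,0,0,0])

```text
time: 8.43
tool_pos: [0.5689, 0.006, 0.1055]
ee_rot: [-0.143, 3.042, 0.006]
force: [-0.1, 0.2, -0.4]
gripper_width: 0.0249
gripper_force: 40.0
```

Emit:
servo_tool(rows=[0,0,-0.5,0,0,0,0,0,-0.5,0,0,0,0,0,-0.5,0,0,0,0,0,-0.3,0,0,0,0,0,-0.2,0,0,0,0,0,0,0,0,0])

```text
time: 9.18
tool_pos: [0.569, 0.006, 0.0855]
ee_rot: [-0.143, 3.042, 0.006]
force: [-0.1, -0.1, -0.6]
gripper_width: 0.025
gripper_force: 40.0
```

Emit:
servo_tool(rows=[0,0,-0.3,0,0,0,0,0,-0.2,0,0,0,0,0,-0.2,0,0,0,0,0,0,0,0,0])

```text
time: 9.68
tool_pos: [0.5689, 0.006, 0.0785]
ee_rot: [-0.143, 3.042, 0.006]
force: [-0.1, -0.1, -0.9]
gripper_width: 0.025
gripper_force: 40.0
```

Emit:
servo_tool(rows=[0,0,-0.2,0,0,0,0,0,-0.2,0,0,0,0,0,0,0,0,0])

```text
time: 10.05
tool_pos: [0.5692, 0.006, 0.0758]
ee_rot: [-0.142, 3.042, 0.007]
force: [-4.1, 0.4, 10.9]
gripper_width: 0.025
gripper_force: 40.0
```

Emit:
servo_tool(rows=[0,0,0.1,0,0,0,0,0,0,0,0,0,0,0,0,0,0,0,0,0,0,0,0,0], gripper=60)

```text
time: 10.55
tool_pos: [0.5689, 0.006, 0.0755]
ee_rot: [-0.143, 3.042, 0.006]
force: [0.4, 0.4, 0.2]
gripper_width: 0.0526
gripper_force: 0.0
```

Emit:
servo_tool(rows=[0,0,0,0,0,0,0,0,0,0,0,0,0,0,4,0,0,0,0,0,5,0,0,0,0,0,5,0,3,0,-2,0,1,0,2.5,0,-5,0,0,0,0,0])

```text
time: 11.42
tool_pos: [0.501, 0.0063, 0.227]
ee_rot: [-0.146, 3.134, 0.013]
force: [0.1, -0.1, -0.3]
gripper_width: 0.0527
gripper_force: 0.0
```

```bash
python3 - <<'E'
from h import *
s=arm.sense(); print(s['time'],s['tool_pos'],s['ee_rot'],s['gripper_width'])
a=cap('scene'); t=cap('top'); f=6; out=[]
y=np.radians(5.3);c,sn=np.cos(y),np.sin(y)
for cc,u0,v0,w,h in((a,195,160,90,90),(t,240,190,40,90)):
    pass
def crop(cc,u0,v0,w,h,f):
    x=cv2.resize(cc['image'][v0:v0+h,u0:u0+w,::-1],None,fx=f,fy=f,interpolation=cv2.INTER_CUBIC)
    x=np.clip(255*(x/255.)**.7*1.1,0,255).astype(np.uint8)
    for X in((1,-1),(1,1),(-1,-1)):
        o=np.array([.5665,.0029])+np.array([X[0]*c-X[1]*sn,X[0]*sn+X[1]*c])*.0125
        q=((proj(cc,[[*o,.03],[*o,.138]])-[u0,v0]+.5)*f).round().astype(int)
        cv2.line(x,tuple(map(int,q[0])),tuple(map(int,q[1])),(0,0,255),1)
    return x
cv2.imwrite('pics/g6.png',np.hstack([crop(a,205,160,80,100,6),crop(t,250,190,50,100,6)]))
E
```

```text
11.425 [0.50100396 0.00630138 0.22700348] [-0.1463257   3.13420646  0.01348668] 0.052709865256099143
```

View pics/g6.png

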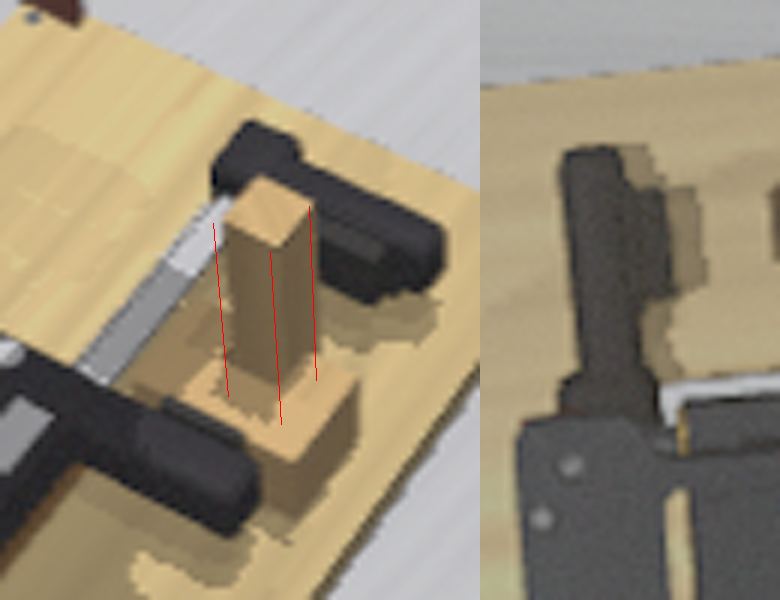

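The post stands in the notch, top near corner at (277,247) in the zoom. I'll check upright numerically by edge fit.

```bash
python3 - <<'E'
from h import *
from scipy.optimize import least_squares
a=cap('scene'); g=a['image'].astype(float).sum(2); y=np.radians(5.3)
g=cv2.GaussianBlur(g,(3,3),0.6)
obs=[]
# model: base centre x,y at z=.018, tilt tx,ty, yaw ; edges sampled
zs=np.linspace(.075,.128,14)
def pts(th,e):
    X,Y,tx,ty,yaw=th; c,s=np.cos(yaw),np.sin(yaw)
    o=np.array([X,Y])+.0125*np.array([e[0]*c-e[1]*s,e[0]*s+e[1]*c])
    return proj(a,np.c_[o[0]+tx*(zs-.018),o[1]+ty*(zs-.018),zs])
E=[(-1,-1),(1,-1),(1,1)]
th=np.array([.568,.004,0,0,y])
for it in range(4):
    M=[];W=[]
    for e in E:
        for u,v in pts(th,e):
            d=np.arange(-3,3.01,.1); p=cv2.remap(g.astype(np.float32),(u+d)[None].astype(np.float32),np.full((1,len(d)),v,np.float32),cv2.INTER_LINEAR)[0]
            gr=np.abs(np.gradient(p)); k=gr.argmax(); M.append(u+d[k]); W.append(gr[k])
    M=np.array(M)
    f=lambda t:np.r_[np.concatenate([pts(t,e)[:,0] for e in E])-M,(t[4]-y)*20, (t[1]-.0055)*200,t[3]*100]
    r=least_squares(f,th,loss='soft_l1',f_scale=.3,x_scale=[.01,.01,.1,.1,.1]); th=r.x
    print(th.round(4),np.abs(r.fun[:-3]).mean())
print((M.reshape(3,-1)).round(1)[:, ::2].tolist())
for z in(.018,.058,.138): print(z,(th[:2]+th[2:4]*(z-.018)))
# top face corners
T=(np.array([(226,222),(277,247),(315,208),(262,178)])/6-.5+[205,160]); q=onz(a,T,.138); print(q.round(4),q.mean(0))
E
```

```text
[ 0.5721  0.0057 -0.0527  0.      0.1304] 0.805593281437074
[ 5.742e-01  5.700e-03 -7.620e-02  1.000e-04  1.370e-01] 0.9313878909364064
[ 0.5759  0.0055 -0.0974 -0.      0.1721] 0.9755732403563813
[ 0.5762  0.0055 -0.1008  0.      0.1836] 0.9645146914937118
[[242.1, 243.4, 242.1, 242.5, 242.1, 239.5, 241.3], [255.1, 255.1, 251.7, 251.3, 251.4, 251.7, 251.4], [257.2, 261.2, 257.6, 257.8, 257.3, 257.6, 254.4]]
0.018 [0.57620574 0.00554675]
0.058 [0.57217384 0.00554774]
0.138 [0.56411006 0.00554971]
[[ 0.5588 -0.0075  0.138 ]
 [ 0.5807 -0.0053  0.138 ]
 [ 0.5803  0.0171  0.138 ]
 [ 0.5561  0.0164  0.138 ]] [0.56898753 0.00519869 0.138     ]
```

Emit:
servo_tool(rows=[-2.1,-1.5,0,0,0,0,-2.1,-1.5,0,0,0,0,-2.2,-1.4,-3,0,0,0,0,0,-5,0,0,0,0,0,-4,0,0,0,0,0,0,0,0,0], gripper=0, newtons=30)

```text
time: 12.32
tool_pos: [0.4338, -0.0382, 0.1038]
ee_rot: [0.146, -3.133, -0.013]
force: [-0.3, -0.2, 0.2]
gripper_width: 0.0006
gripper_force: 0.0
```

```bash
python3 - <<'E'
from h import *
s=arm.sense(); print(s['time'],s['tool_pos'],s['ee_rot'],s['gripper_width'])
a=cap('scene'); t=cap('top')
def crop(cc,u0,v0,w,h,f):
    x=cv2.resize(cc['image'][v0:v0+h,u0:u0+w,::-1],None,fx=f,fy=f,interpolation=cv2.INTER_CUBIC)
    return np.clip(255*(x/255.)**.7*1.1,0,255).astype(np.uint8)
cv2.imwrite('pics/g7.png',np.hstack([crop(a,140,165,100,140,4),crop(t,285,195,95,140,4)]))
E
```

```text
12.325 [ 0.43378423 -0.03819689  0.10379878] [ 0.14614239 -3.13340695 -0.01252134] 0.0005671294380427071
```

View pics/g7.png

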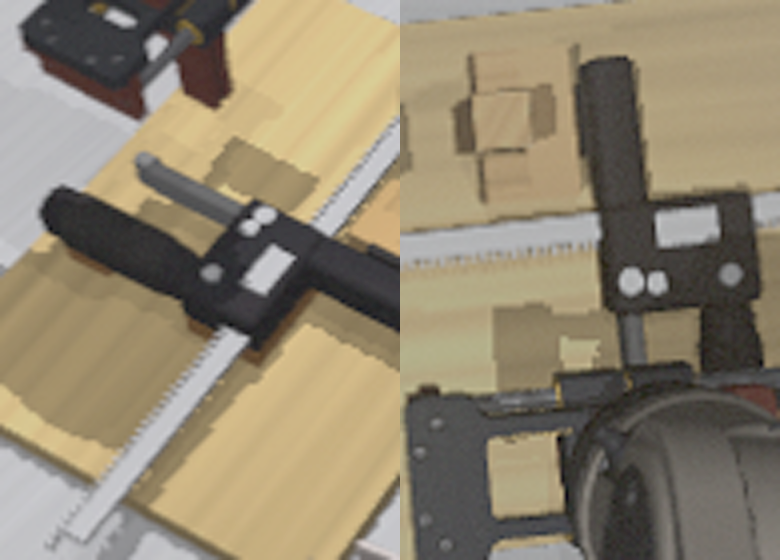

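The view shows the post in the notch, its top centred between the foot's arms at (500,121) right. The closed gripper is just in front of the trigger at (150,165) left. I'll descend and then push.

Emit:
servo_tool(rows=[0,0,-3,0,0,0,0,0,-2.5,0,0,0,0,0,-1.2,0,0,0,0,0,0,0,0,0])

```text
time: 12.92
tool_pos: [0.4357, -0.0379, 0.0392]
ee_rot: [-0.147, 3.137, 0.014]
force: [-0.3, -0.1, -0.0]
gripper_width: 0.0005
gripper_force: 0.0
```

```bash
python3 - <<'E'
from h import *
t=cap('top'); q=onz(t,[(309.5,224.75)],.138)[0]
y=np.radians(5.3);R=np.array([[np.cos(y),-np.sin(y)],[np.sin(y),np.cos(y)]])
print('post top rel slot mm',(q[:2]-[.5665,.0029])@R*1000)
E
```

```text
post top rel slot mm [2.08348884 5.18610608]
```

Emit:
servo_tool(rows=[0.1,-0.8,0,0,0,0,0.1,-0.6,0,0,0,0,0.1,-0.5,0,0,0,0,0,0,0,0,0,0])

```text
time: 13.48
tool_pos: [0.4381, -0.0568, 0.0389]
ee_rot: [-0.146, 3.138, 0.015]
force: [0.3, 2.5, 1.9]
gripper_width: 0.0008
gripper_force: 1.4
```

Emit:
servo_tool(rows=[0.1,-0.5,0,0,0,0,0,-0.5,0,0,0,0,0.1,-0.5,0,0,0,0,0,0,0,0,0,0])

```text
time: 13.98
tool_pos: [0.4402, -0.0702, 0.0387]
ee_rot: [-0.15, 3.138, 0.017]
force: [-0.6, 7.5, 3.5]
gripper_width: 0.0004
gripper_force: 3.7
```

Emit:
servo_tool(rows=[0.1,-0.4,0,0,0,0,0,-0.3,0,0,0,0,0,0,0,0,0,0])

```text
time: 14.35
tool_pos: [0.4419, -0.0764, 0.0388]
ee_rot: [-0.151, 3.137, 0.017]
force: [1.2, 10.3, 1.5]
gripper_width: 0.0004
gripper_force: 3.9
```

```bash
cat > jaw.py <<'E'
from h import *
# tail jaw y (board-centre frame) by template: dark->light edges along strips in the top view, and trigger tip in scene
t=cap('top'); y=np.radians(6.25);R=np.array([[np.cos(y),-np.sin(y)],[np.sin(y),np.cos(y)]])
ys=np.arange(.03,.16,.0005)
acc=[]
for xl in (.08,.085,.09,.095):
    P=np.c_[np.full(len(ys),xl),ys]@R.T+[.4966,-.0485]; q=proj(t,np.c_[P,np.full(len(ys),.063)]).astype(np.float32)
    acc.append(cv2.remap(t['image'].astype(np.float32).sum(2),q[:,0][None],q[:,1][None],cv2.INTER_LINEAR)[0])
p=np.mean(acc,0); d=ys[p<110]; print('dark (jaw) from-to mm',d.min()*1000 if len(d) else None,d.max()*1000 if len(d) else None)
print(p[::8].round(0).astype(int).tolist()); s=arm.sense(); print(s['time'],s['tool_pos'],s['force'])
E
python3 jaw.py
```

```text
dark (jaw) from-to mm 91.50000000000006 113.50000000000007
[320, 314, 310, 323, 322, 310, 189, 196, 243, 318, 307, 231, 237, 163, 127, 123, 97, 96, 102, 110, 110, 126, 337, 336, 338, 338, 337, 338, 336, 337, 336, 336, 337]
14.4 [ 0.44186087 -0.07633609  0.03878587] [0.36364857 9.06508557 1.792554  ]
```

Emit:
servo_tool(rows=[-0.1,0.8,0,0,0,0,-0.1,1,0,0,0,0,-0.1,1,0,0,0,0,0,0.2,0,0,0,0,0,0,0,0,0,0])

```text
time: 15.02
tool_pos: [0.4383, -0.0491, 0.0387]
ee_rot: [-0.147, 3.137, 0.013]
force: [-0.9, 0.7, -0.4]
gripper_width: 0.0006
gripper_force: 0.0
```

Emit:
servo_tool(rows=[0.1,-0.8,0,0,0,0,0.1,-0.8,0,0,0,0,0.1,-0.8,0,0,0,0,0,-0.4,0,0,0,0,0,-0.2,0,0,0,0,0,0,0,0,0,0])

```text
time: 15.78
tool_pos: [0.4417, -0.0772, 0.0387]
ee_rot: [-0.149, 3.137, 0.017]
force: [0.7, 9.7, 0.5]
gripper_width: 0.0005
gripper_force: 4.0
```

```bash
sed -i 's/^print(p\[::8\].*tolist()); /i=np.where((p>230)\&(ys>.09))[0][0]; print("back",ys[i-8:i+3][np.abs(np.diff(p))[i-8:i+3].argmax()]*1000); /' jaw.py; python3 jaw.py
```

```text
dark (jaw) from-to mm 81.50000000000004 103.50000000000007
back 105.00000000000007
15.825 [ 0.44166271 -0.07713929  0.03873055] [ 0.98312982 10.29498586 -0.60753496]
```

Emit:
servo_tool(rows=[-0.1,0.8,0,0,0,0,-0.1,1,0,0,0,0,-0.1,1,0,0,0,0,0,0.1,0,0,0,0,0,0,0,0,0,0])

```text
time: 16.45
tool_pos: [0.4384, -0.0502, 0.0388]
ee_rot: [-0.147, 3.137, 0.013]
force: [-0.4, -0.4, 0.4]
gripper_width: 0.0007
gripper_force: 0.0
```

Emit:
servo_tool(rows=[0.1,-0.8,0,0,0,0,0.1,-0.8,0,0,0,0,0.1,-0.6,0,0,0,0,0,0,0,0,0,0])

```text
time: 16.95
tool_pos: [0.4415, -0.071, 0.0387]
ee_rot: [-0.148, 3.137, 0.016]
force: [0.2, 7.6, 1.0]
gripper_width: 0.0006
gripper_force: 3.4
```

Emit:
servo_tool(rows=[0,-0.3,0,0,0,0,0,-0.3,0,0,0,0,0,0,0,0,0,0])

```text
time: 17.32
tool_pos: [0.4418, -0.0761, 0.0387]
ee_rot: [-0.15, 3.137, 0.017]
force: [1.4, 10.3, -0.4]
gripper_width: 0.0006
gripper_force: 4.0
```

```bash
python3 jaw.py
```

```text
dark (jaw) from-to mm 72.00000000000004 94.50000000000006
back 95.50000000000006
17.375 [ 0.44183345 -0.07613512  0.03875899] [ 1.32565996 10.22041131 -0.53816923]
```

Emit:
servo_tool(rows=[-0.1,0.8,0,0,0,0,-0.1,1,0,0,0,0,-0.1,0.8,0,0,0,0,0,0.1,0,0,0,0,0,0,0,0,0,0])

```text
time: 18.0
tool_pos: [0.4384, -0.0513, 0.0388]
ee_rot: [-0.146, 3.137, 0.013]
force: [0.2, 0.0, 0.3]
gripper_width: 0.0006
gripper_force: 0.0
```

Emit:
servo_tool(rows=[0.1,-0.8,0,0,0,0,0.1,-0.5,0,0,0,0,0,0,0,0,0,0])

```text
time: 18.38
tool_pos: [0.4396, -0.0636, 0.0386]
ee_rot: [0.146, -3.137, -0.016]
force: [-1.8, 6.1, 2.7]
gripper_width: 0.0006
gripper_force: 2.8
```

Emit:
servo_tool(rows=[0,-0.2,0,0,0,0,0,-0.2,0,0,0,0,0,0,0,0,0,0])

```text
time: 18.75
tool_pos: [0.4401, -0.0666, 0.0387]
ee_rot: [-0.149, 3.138, 0.017]
force: [-0.2, 7.5, 1.3]
gripper_width: 0.0007
gripper_force: 3.9
```

Emit:
servo_tool(rows=[0.1,-0.2,0,0,0,0,0,0,0,0,0,0])

```text
time: 19.0
tool_pos: [0.4406, -0.0685, 0.0386]
ee_rot: [0.149, -3.137, -0.017]
force: [-2.5, 7.9, 3.1]
gripper_width: 0.0007
gripper_force: 4.2
```

```bash
python3 jaw.py
```

```text
dark (jaw) from-to mm 68.00000000000003 90.50000000000006
back 92.00000000000006
19.05 [ 0.44060083 -0.06846297  0.03859434] [-2.07021343  7.93603047  2.25895645]
```

Free so far; continuing in 2 mm steps while watching the force.

Emit:
servo_tool(rows=[0,-0.2,0,0,0,0,0,0,0,0,0,0])

```text
time: 19.3
tool_pos: [0.4411, -0.0703, 0.0387]
ee_rot: [-0.149, 3.138, 0.017]
force: [0.4, 8.9, 1.5]
gripper_width: 0.0003
gripper_force: 4.2
```

Emit:
servo_tool(rows=[0,-0.2,0,0,0,0,0,0,0,0,0,0])

```text
time: 19.55
tool_pos: [0.4416, -0.072, 0.0387]
ee_rot: [-0.15, 3.137, 0.017]
force: [1.1, 9.9, -0.4]
gripper_width: 0.0003
gripper_force: 4.2
```

Emit:
servo_tool(rows=[0,-0.2,0,0,0,0,0,0,0,0,0,0])

```text
time: 19.8
tool_pos: [0.4421, -0.0737, 0.0388]
ee_rot: [-0.15, 3.136, 0.018]
force: [1.3, 10.6, -0.9]
gripper_width: -0.0001
gripper_force: 4.3
```

```bash
python3 jaw.py
```

```text
dark (jaw) from-to mm 64.00000000000003 86.50000000000004
back 88.50000000000006
19.85 [ 0.44203792 -0.07364812  0.03873856] [ 3.01700986 11.10242096 -1.26509886]
```

Emit:
servo_tool(rows=[0,-0.2,0,0,0,0,0,0,0,0,0,0])

```text
time: 20.1
tool_pos: [0.4421, -0.0754, 0.0388]
ee_rot: [-0.151, 3.136, 0.018]
force: [2.1, 11.7, -0.6]
gripper_width: 0.0001
gripper_force: 4.6
```

Emit:
servo_tool(rows=[0,-0.2,0,0,0,0,0,0,0,0,0,0])

```text
time: 20.35
tool_pos: [0.442, -0.0768, 0.0387]
ee_rot: [-0.152, 3.137, 0.019]
force: [1.9, 13.2, -0.1]
gripper_width: 0.0005
gripper_force: 5.4
```

```bash
python3 jaw.py
```

```text
dark (jaw) from-to mm 62.00000000000003 85.00000000000004
back 86.50000000000004
20.4 [ 0.44203866 -0.0767976   0.03876261] [ 0.87349228 12.51099322 -0.15319677]
```

Emit:
servo_tool(rows=[-0.1,0.8,0,0,0,0,-0.1,1,0,0,0,0,-0.1,0.8,0,0,0,0,0,0.1,0,0,0,0,0,0,0,0,0,0])

```text
time: 21.02
tool_pos: [0.4384, -0.0534, 0.0388]
ee_rot: [-0.146, 3.137, 0.013]
force: [0.1, 0.6, -1.0]
gripper_width: 0.0005
gripper_force: 0.0
```

Emit:
servo_tool(rows=[0.1,-0.7,0,0,0,0,0.1,-0.4,0,0,0,0,0,0,0,0,0,0])

```text
time: 21.4
tool_pos: [0.4393, -0.0631, 0.0386]
ee_rot: [0.147, -3.137, -0.016]
force: [-2.2, 6.8, 2.9]
gripper_width: 0.0005
gripper_force: 3.7
```

Emit:
servo_tool(rows=[0,-0.2,0,0,0,0,0,0,0,0,0,0])

```text
time: 21.65
tool_pos: [0.4394, -0.064, 0.0386]
ee_rot: [0.149, -3.137, -0.018]
force: [-2.7, 9.9, 2.5]
gripper_width: 0.0004
gripper_force: 5.1
```

Emit:
servo_tool(rows=[0,-0.2,0,0,0,0,0,0,0,0,0,0])

```text
time: 21.9
tool_pos: [0.4396, -0.0652, 0.0386]
ee_rot: [0.151, -3.137, -0.019]
force: [-2.1, 12.3, 3.4]
gripper_width: 0.0003
gripper_force: 6.2
```

```bash
python3 jaw.py
```

```text
dark (jaw) from-to mm 61.50000000000003 84.50000000000004
back 86.00000000000004
21.95 [ 0.43962044 -0.06522493  0.03862093] [-0.82441234 12.99862325  2.64169853]
```

Emit:
servo_tool(rows=[0,-0.2,0,0,0,0,0,0,0,0,0,0])

```text
time: 22.2
tool_pos: [0.4398, -0.0665, 0.0386]
ee_rot: [0.152, -3.137, -0.02]
force: [-0.9, 15.1, 3.2]
gripper_width: 0.0004
gripper_force: 7.2
```

Emit:
servo_tool(rows=[0,-0.2,0,0,0,0,0,0,0,0,0,0,0,0,0,0,0,0])

```text
time: 22.58
tool_pos: [0.4401, -0.0676, 0.0386]
ee_rot: [0.154, -3.137, -0.021]
force: [-0.4, 16.9, 2.6]
gripper_width: 0.0005
gripper_force: 8.2
```

```bash
python3 jaw.py
```

```text
dark (jaw) from-to mm 60.50000000000003 83.50000000000004
back 86.00000000000004
22.625 [ 0.44006507 -0.06763653  0.0386524 ] [-1.87020667 17.09819053  2.91204176]
```

Emit:
servo_tool(rows=[0,0,0,0,0,0,0,0,0,0,0,0,0,0,0,0,0,0,0,0,0,0,0,0])

```text
time: 23.12
tool_pos: [0.4401, -0.0676, 0.0387]
ee_rot: [0.154, -3.137, -0.021]
force: [-1.7, 16.8, 2.3]
gripper_width: 0.0004
gripper_force: 8.2
```

```bash
python3 - <<'E'
from h import *
a=cap('scene'); g=a['image'].astype(int); print(arm.sense()['force'])
for v in range(198,222,3): print(v,g[v,236:264].sum(1).tolist())
E
```

```text
[-1.24170736 18.47102905  2.70859826]
198 [88, 89, 88, 110, 214, 350, 357, 378, 397, 408, 393, 381, 377, 387, 383, 380, 385, 359, 134, 240, 406, 401, 402, 402, 400, 399, 396, 389]
201 [101, 98, 98, 99, 122, 150, 151, 148, 170, 286, 410, 402, 389, 376, 371, 238, 154, 154, 157, 236, 401, 403, 402, 397, 394, 386, 380, 376]
204 [69, 65, 69, 55, 97, 152, 149, 152, 156, 162, 169, 168, 167, 165, 151, 150, 151, 153, 154, 183, 291, 399, 394, 388, 377, 380, 381, 384]
207 [116, 52, 51, 51, 86, 159, 151, 149, 152, 161, 165, 172, 171, 164, 151, 150, 148, 148, 154, 153, 117, 88, 89, 84, 79, 98, 196, 320]
210 [169, 297, 262, 130, 105, 131, 150, 153, 154, 161, 166, 169, 171, 166, 159, 150, 150, 152, 154, 153, 121, 89, 95, 96, 92, 89, 90, 91]
213 [372, 378, 348, 343, 322, 233, 148, 149, 153, 160, 164, 166, 168, 165, 162, 146, 149, 152, 156, 159, 139, 80, 73, 80, 97, 85, 90, 95]
216 [346, 342, 350, 358, 363, 339, 153, 156, 152, 160, 162, 168, 169, 166, 166, 148, 147, 153, 155, 152, 119, 55, 45, 49, 48, 52, 49, 57]
219 [355, 356, 361, 363, 345, 269, 157, 158, 154, 151, 160, 161, 166, 164, 161, 143, 145, 154, 169, 253, 357, 270, 127, 61, 50, 50, 49, 51]
```

```bash
python3 -c "
from bench import arm
print(arm.sign_off())"
```

```text
the job is handed in; nothing more can be done
None
```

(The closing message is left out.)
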